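# Slide a reagent bottle along the guide fence onto the touch switch

### The job

Check the small blue-capped bottle in at the bench's bottle station: push it, standing, across the worktop against the aluminium guide fence, well before the switch block, then push it along the fence, keeping it against the fence, until it presses the sprung plunger of the grey switch block firmly but gently (about 8 to 10 N) for a full second. Then draw back slowly and leave the bottle standing there against the fence; never lift it, tip it or ram fence or switch, and leave the other things alone.

Things in the scene. Friction and masses are not known exactly. Their poses are not given: they have to be found in the camera images.
- bottle_center (a point): centre of the bottle, on its axis 43 mm above its underside. Upright closed round glass bottle with a wide ribbed blue cap: 46 mm diameter (straight wall up to 60 mm height, cap 40 mm), 86 mm tall, about 0.2 kg, loose, 9 to 13 cm in front of the fence. Slide it, do not lift it; push through its axis at 25 to 60 mm height, or it turns round the pusher and slips away
- bottle: the same bottle; origin at the centre of its underside, z up along its axis. Its mass and friction differ a little each time; sliding it along the fence takes some 1 to 2.5 N, a little more while it presses the plunger
- fence: fixed upright aluminium guide fence, 380 mm long, 70 mm high, 12 mm thick, foot 35 mm deep behind, slippery white liner (friction 0.15). Origin on the worktop at the middle of its front face (toward the robot). y runs along it to the robot's left (-190 to +190 mm), x points out of its back; front face at x = 0, so a bottle against it has its axis at x = -23 mm. Rigid; over 20 N of the bottle on it is too hard
- switch_block: fixed grey switch block before the fence near its right end, 52 (x) by 40 (y) by 64 mm high, a 10 mm black button on top plays no part. Origin on the worktop under its centre, 30 mm in front of the fence's face; axes parallel to the fence's. Its face toward the bottle lies 20 mm along +y. The switch counts the bottle when the bottle presses it with over 5 N for 0.5 s; over 15 N damages it
- plunger_root (a point): point on the block's face toward the bottle, 40 mm up, where a steel sleeve with an upright black plunger plate (26 wide, 50 high, 12 to 62 mm above the worktop) comes out along +y. The sleeve is screwed out by an unmeasured amount: its front stands 12 to 32 mm from this point, so find it by feel. It gives about 3 N/mm, 7.5 mm at most, and springs back
- flask: bystander: conical glass flask, 63 mm wide at the foot, 109 mm tall, origin at its underside
- dish: bystander: flat petri dish, 63 mm diameter, 15 mm high, origin at its underside
- tape: bystander: tape roll lying flat, 64 mm diameter, 18 mm high, origin at its underside
- marker: bystander: marker pen lying flat, 140 mm long along its y, 15 mm thick, origin at its underside

How it is judged:
By the outcome, as a careful person would: the job done as asked, in the order asked, and still so for the second after the job is handed in, with the robot touching nothing.
It also fails if it takes over 72 s, if anything falls off the work surface, if the arm or the gripper's body presses on something with over 40 N, if the wrist force passes 120 N, or if a joint passes its speed limit or range.

### The arm

A 6-joint arm with a two-finger parallel gripper is mounted at the origin on a cart in front of the work surface, level with it; the furniture and walls round the work are solid. World frame = base frame: x ahead of the robot, y to its left, z up, the work surface at z = 0. Lengths are in m, angles in rad, forces in N, time in s.
With the tool pointing down it reaches from about 0.225 to 0.875 m from the base axis. Payload 3.4 kg.
Tool frame: the origin (TCP) lies at the very end of the fingers, on their centre line; the grasp point (between the pads) lies 19 mm behind it; z points along the fingers, y is the line along which they close (so a half turn about z gives the same grasp; the last joint's range is limited). The gripper opens to 85 mm and grips with 20 to 120 N. Pads are 22 mm wide; open, the fingers measure 114 mm over their backs; the gripper's body (76 mm by 85 mm) begins 54 mm behind the grasp point. The pads swing forward as they close: fully open they stand 13 mm farther back than shut.
Start: joints at [-1.295, 0.276, 1.505, -0, 1.361, -0.121], TCP at [0.222, -0.53, 0.231] pointing down, gripper open.
Joint ranges: [-2.89, 2.89], [-0.75, 2.08], [0.22, 2.7], [-1.18, 4.32], [0.11, 2.71], [-2.7, 2.7]. Speed limits (rad/s): [2.57, 2.57, 3.14, 3.14, 3.14, 3.14].

### API

Orientations are given as a unit quaternion [w, x, y, z].
In Python, from rig import get_state, optics, sign_off gives the robot as it stands.
- The arm moves only by the tool send_rows, never from a script. Its argument "increments" is a list of rows, each an object with "gripper": the gripper's target within -1 to 1 (shut at 1, half-way at 0, fully open at -1); "linear": the shift along the world's x, y, z in m, a list of three; "delta_rot": the turn, a rotation vector about the world's x, y, z in rad, a list of three. In form: [{"gripper": gripper, "linear": [dx, dy, dz], "delta_rot": [rx, ry, rz]}, ...]. A call has 1 to 8 rows; each row is the pose to reach, as a shift and turn from the pose commanded when the call began; what a row does not reach only later rows make up. A row lasts 1/10 s, in which the tool goes at most 50 mm and 8.59 degrees, less where a joint would pass 70% of its speed; a pose out of reach is approached as far as the arm can. A call with a gripper value outside its range is refused whole. The fingers move at their own pace and stop on an object; "newtons" is the grip in N (left out, the last holds). Time passes only in rows, so rows that repeat a pose let the fingers close. It gives the time, the measured TCP pose, the force, the opening and the grip force at its end, in the units of the state.
- get_state(): the state, without advancing time (a new reading comes with each control period).
- optics.get_image(name): name is "side" or "top"; returns a dict with "pixels" (384x512x3 uint8, blue, green, red), "K" (3x3 intrinsics, pixels), "rvec" (rotation vector, rad) and "tvec" (3), from world to camera coordinates, as OpenCV has them. Camera axes: x right, y down, z forward; pixel columns grow to the right and rows downward; lengths in m; the calibration is good to about 2 mm. A picture is of the moment at which its call begins. There is no depth.
- sign_off(): hands the job in; it is judged then, once.
The state is a dict: "clock": time; "qpos": joint angles; "qd": joint speeds; "effort": joint torques, N m; "position": TCP position; "ee_rot": TCP orientation; "contact_force": force on the tool from outside, world axes, zero at the start; "moment": the same for the moment, N m; "width": finger opening in m; "gripper_force": force on a finger pad.
Only numpy, scipy, OpenCV 4.12 (cv2) and the standard library are available. Lean on these libraries where they do the work, as an engineer would, in place of code of your own. Each camera call takes 0.05 s, during which the arm holds its last target. There are 200 camera calls.

## Working session

There is one attempt and no reset: what is moved stays moved. The work goes in short steps, Python scripts to look and compute and a tool call to move; the robot and the scene stay as the last step left them, time stands still between calls to the robot, and variables do not carry over. Pictures are saved under pics/ and viewed, at most 13 in all, crops included, and the job is handed in when it is done.

Besides the shell and the picture viewer there is one more tool, called as name([rows], argument=value, ...), one row to a line, values as JSON. send_rows: Moves the arm, as the interface text tells. Its arguments: {"type":"object","properties":{"increments":{"type":"array"},"newtons":{"type":"number"}},"required":["increments"]}

```bash
mkdir -p pics; ls; cat > h.py <<'E'
import numpy as np, cv2, pickle
from rig import get_state, optics, sign_off
def snap(n,tag):
    im=optics.get_image(n); pickle.dump(im,open(f'pics/{tag}.pkl','wb')); cv2.imwrite(f'pics/{tag}.png',np.asarray(im['pixels'])); return im
def ray(im,u,v,z):
    R=cv2.Rodrigues(np.array(im['rvec'],float))[0]; t=np.array(im['tvec'],float).ravel(); K=np.array(im['K'])
    d=R.T@np.linalg.inv(K)@[u,v,1]; c=-R.T@t
    return c+d*(z-c[2])/d[2]
def proj(im,P): return cv2.projectPoints(np.array(P,float).reshape(-1,3),np.array(im['rvec'],float),np.array(im['tvec'],float),np.array(im['K'],float),None)[0].reshape(-1,2)
def load(tag): return pickle.load(open(f'pics/{tag}.pkl','rb'))
E
python3 - <<'E'
from h import *
a=snap('top','t0');b=snap('side','s0')
for n,i in(('t0',a),('s0',b)):
    R=cv2.Rodrigues(np.array(i['rvec'],float))[0];print(n,(-R.T@np.array(i['tvec']).ravel()).round(3),R[2].round(2))
p=cv2.resize(np.asarray(a['pixels']),(768,576),interpolation=2);cv2.imwrite('pics/t0b.png',p)
p=cv2.resize(np.asarray(b['pixels']),(768,576),interpolation=2);cv2.imwrite('pics/s0b.png',p)
print(get_state())
E
```

```text
pics
t0 [ 0.22  -0.034  1.473] [ 0.15 -0.   -0.99]
s0 [ 0.127 -0.972  0.7  ] [ 0.27  0.8  -0.54]
{'clock': 0.1, 'qpos': array([-1.29498479e+00,  2.76554546e-01,  1.50598289e+00,  2.83831321e-06,
        1.36073652e+00, -1.21013309e-01]), 'qd': array([-0.00107911, -0.00253679, -0.00299165,  0.00107885,  0.00012572,
       -0.00041422]), 'effort': array([ 6.62384973e-04, -4.17700517e+01, -2.46404743e+01, -3.13751470e-04,
        5.80922293e-03, -2.06647819e-06]), 'position': array([ 0.22209303, -0.52986823,  0.23052265]), 'ee_rot': array([-8.38243658e-04,  9.80380457e-01,  1.97112791e-01, -6.36173062e-05]), 'contact_force': array([ 0.10998147, -0.01453948, -0.0582032 ]), 'moment': array([ 0.01184258, -0.05276014, -0.0030447 ]), 'gripper_force': 0.0, 'width': 0.08502737116331892}
```

View pics/t0b.png

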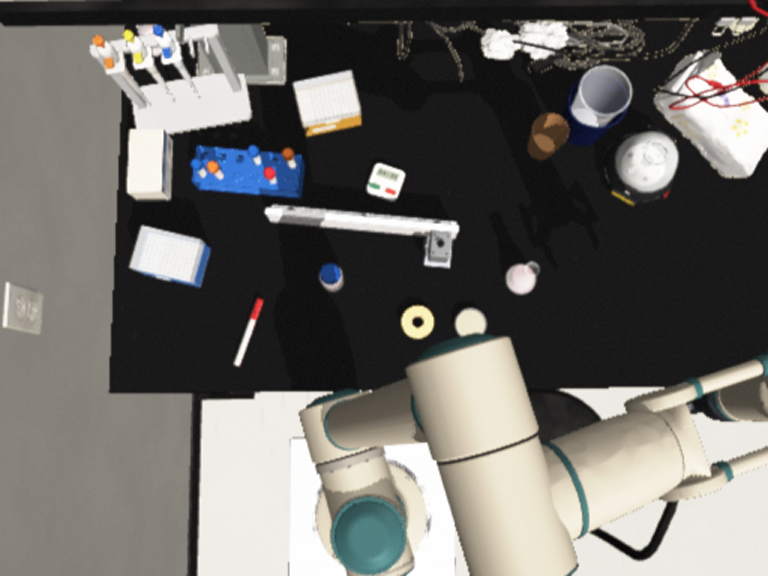

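View pics/s0b.png

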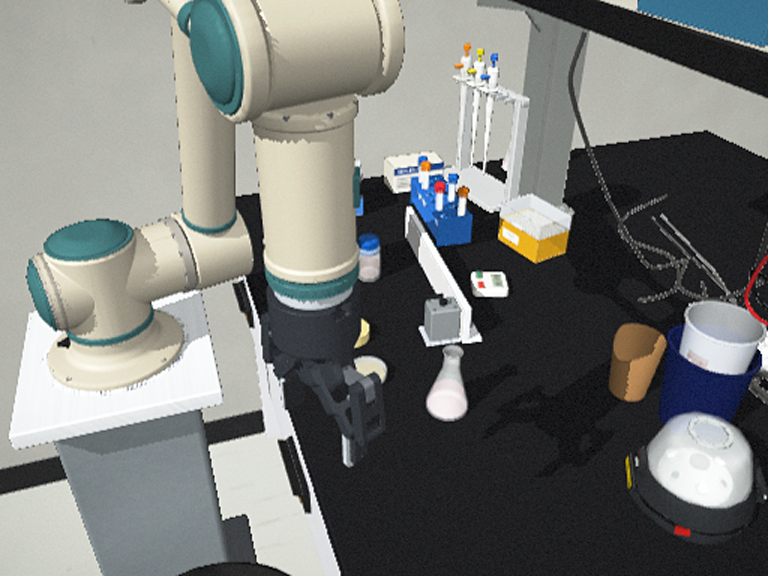

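The top view shows the bottle's cap near (331,272), the fence from (268,212) to (458,230), the block near (440,245), flask (521,278), tape (417,321), dish (470,322) and marker (248,332), all in the 1.5x picture. I'll take an enlarged crop to get exact pixels.

```bash
python3 - <<'E'
from h import *
a=load('t0');p=a['pixels'][125:225,165:325]
cv2.imwrite('pics/c1.png',cv2.resize(np.asarray(p),(800,500),interpolation=cv2.INTER_CUBIC))
E
```

```text
(no output)
```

View pics/c1.png

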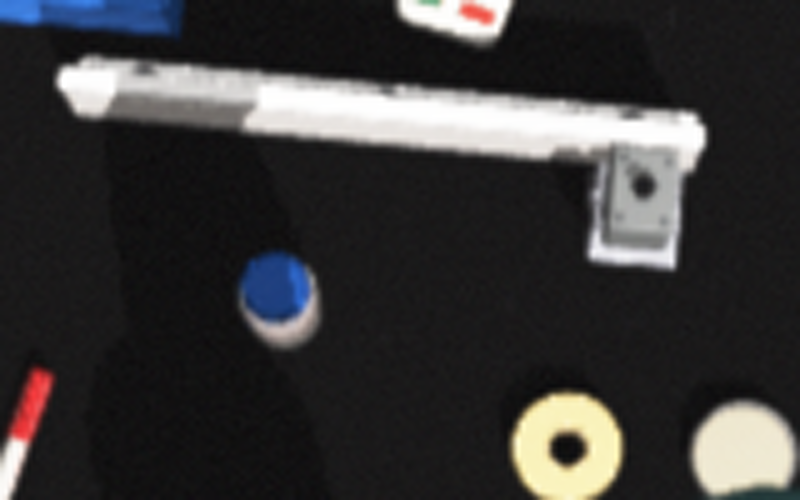

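The crop shows the cap centre at (277,286), the button at (643,185), the fence's lower front edge from (85,117) to (560,158), and the fence's right end at (700,130).

```bash
python3 - <<'E'
from h import *
a=load('t0')
f=lambda u,v,z:ray(a,165+u/5-.4,125+v/5-.4,z)[:2].round(4)
for n,u,v,z in [('cap',277,286,.086),('btn',643,185,.066),('f0',85,117,0),('f1',250,131,0),('f2',560,158,0),('f3',690,172,0),('topL',58,75,.07),('topR',705,130,.07),('tape',567,447,.018),('dish',745,450,.015),('blk',602,240,.064),('blk',668,247,.064),('mark',42,370,.007)]:print(n,f(u,v,z))
E
```

```text
cap [0.4628 0.0694]
btn [ 0.5235 -0.1434]
f0 [0.5849 0.1938]
f1 [0.5747 0.0923]
f2 [ 0.5553 -0.098 ]
f3 [ 0.5455 -0.1775]
topL [0.593 0.199]
topR [ 0.555  -0.1802]
tape [ 0.3751 -0.098 ]
dish [ 0.3722 -0.2043]
blk [ 0.4914 -0.1188]
blk [ 0.4867 -0.1572]
mark [0.4271 0.217 ]
```

send_rows([
  {"gripper": 0.3, "linear": [0.01, 0.03, 0], "delta_rot": [0, 0, -0.06]},
  {"gripper": 0.3, "linear": [0.02, 0.075, 0], "delta_rot": [0, 0, -0.13]},
  {"gripper": 0.3, "linear": [0.032, 0.12, 0], "delta_rot": [0, 0, -0.2]},
  {"gripper": 0.3, "linear": [0.044, 0.165, 0], "delta_rot": [0, 0, -0.27]},
  {"gripper": 0.3, "linear": [0.056, 0.21, 0], "delta_rot": [0, 0, -0.34]},
  {"gripper": 0.3, "linear": [0.068, 0.255, 0], "delta_rot": [0, 0, -0.4]},
  {"gripper": 0.3, "linear": [0.08, 0.3, 0], "delta_rot": [0, 0, -0.45]},
  {"gripper": 0.3, "linear": [0.092, 0.345, 0], "delta_rot": [0, 0, -0.498]},
])

```text
clock: 0.9
position: [0.3141, -0.1834, 0.2311]
ee_rot: [-0.0, 0.999, -0.052, 0.0]
contact_force: [1.0, -0.1, 0.4]
width: 0.0296
gripper_force: 0.0
```

send_rows([
  {"gripper": 0.3, "linear": [0.01, 0.04, 0], "delta_rot": [0, 0, 0]},
  {"gripper": 0.3, "linear": [0.02, 0.08, 0], "delta_rot": [0, 0, 0]},
  {"gripper": 0.3, "linear": [0.03, 0.12, 0], "delta_rot": [0, 0, 0]},
  {"gripper": 0.3, "linear": [0.04, 0.16, 0], "delta_rot": [0, 0, 0]},
  {"gripper": 0.3, "linear": [0.05, 0.2, -0.02], "delta_rot": [0, 0, 0]},
  {"gripper": 0.3, "linear": [0.06, 0.24, -0.04], "delta_rot": [0, 0, 0]},
  {"gripper": 0.3, "linear": [0.069, 0.262, -0.06], "delta_rot": [0, 0, 0]},
  {"gripper": 0.3, "linear": [0.069, 0.262, -0.06], "delta_rot": [0, 0, 0]},
])

```text
clock: 1.7
position: [0.3817, 0.0789, 0.169]
ee_rot: [-0.0, 0.999, -0.048, -0.003]
contact_force: [0.0, -0.3, -1.1]
width: 0.0298
gripper_force: 0.0
```

```bash
python3 - <<'E'
from h import *
s=get_state();print(s)
b=snap('side','s1')
p=np.asarray(b['pixels'])[90:340,130:380];cv2.imwrite('pics/c2.png',cv2.resize(p,(600,600),interpolation=cv2.INTER_CUBIC))
E
```

```text
{'clock': 1.7, 'qpos': array([2.41187841e-02, 4.61739686e-02, 1.95988270e+00, 9.21101682e-04,
       1.14074124e+00, 1.69132548e+00]), 'qd': array([-0.05793092, -0.03870955, -0.0276966 , -0.04478729,  0.0547733 ,
       -0.04024894]), 'effort': array([  1.10585891, -24.16651011, -22.26980746,   0.28931991,
        -0.37210585,   0.24383118]), 'position': array([0.38174489, 0.07893446, 0.16901026]), 'ee_rot': array([-2.28952045e-04,  9.98825561e-01, -4.83792264e-02, -2.62603421e-03]), 'contact_force': array([ 0.02771496, -0.3352973 , -1.10479323]), 'moment': array([-0.03209341, -0.01946982, -0.01929013]), 'gripper_force': 0.0, 'width': 0.029812203727170188}
```

View pics/c2.png

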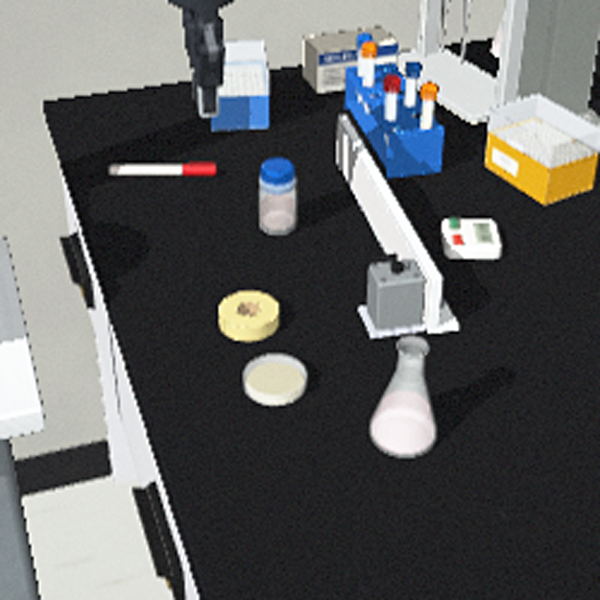

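The side crop shows the bottle's cap-top centre at (277,168) and the base front edge at (278,233). The switch button is at (397,266), with the gripper up at the left and clear of everything.

```bash
python3 - <<'E'
from h import *
b=load('s1')
f=lambda u,v,z:ray(b,130+u/2.4-.3,90+v/2.4-.3,z)[:2].round(4)
ex=np.array([.995,-.1005]);ey=np.array([.1005,.995])
for n,u,v,z in [('cap',277,167,.086),('base',278,233,0),('btn',397,268,.066),('fenceTopNearR',430,278,.07),('foottop L',343,118,.07)]:
    p=f(u,v,z);print(n,p,'n',(p@ex).round(4),'s',(p@ey).round(4))
E
```

```text
cap [0.4615 0.0675] n 0.4524 s 0.1135
base [0.4596 0.0595] n 0.4513 s 0.1054
btn [ 0.5241 -0.1403] n 0.5356 s -0.0869
fenceTopNearR [ 0.5462 -0.1725] n 0.5608 s -0.1167
foottop L [0.5911 0.1901] n 0.569 s 0.2486
```

send_rows([
  {"gripper": 0.3, "linear": [0, -0.001, -0.03], "delta_rot": [0, 0, 0]},
  {"gripper": 0.3, "linear": [0, -0.001, -0.07], "delta_rot": [0, 0, 0]},
  {"gripper": 0.3, "linear": [0, -0.001, -0.11], "delta_rot": [0, 0, 0]},
  {"gripper": 0.3, "linear": [0, -0.001, -0.135], "delta_rot": [0, 0, 0]},
  {"gripper": 0.3, "linear": [0, -0.001, -0.14], "delta_rot": [0, 0, 0]},
  {"gripper": 0.3, "linear": [0.01, -0.002, -0.14], "delta_rot": [0, 0, 0]},
  {"gripper": 0.3, "linear": [0.02, -0.003, -0.14], "delta_rot": [0, 0, 0]},
  {"gripper": 0.3, "linear": [0.03, -0.004, -0.14], "delta_rot": [0, 0, 0]},
])

```text
clock: 2.55
position: [0.4164, 0.0723, 0.033]
ee_rot: [-0.0, 0.999, -0.051, 0.002]
contact_force: [0.3, 0.5, -0.0]
width: 0.0298
gripper_force: 0.0
```

send_rows([
  {"gripper": 0.3, "linear": [0.005, -0.0005, 0], "delta_rot": [0, 0, 0]},
  {"gripper": 0.3, "linear": [0.01, -0.001, 0], "delta_rot": [0, 0, 0]},
  {"gripper": 0.3, "linear": [0.015, -0.0015, 0], "delta_rot": [0, 0, 0]},
  {"gripper": 0.3, "linear": [0.02, -0.002, 0], "delta_rot": [0, 0, 0]},
  {"gripper": 0.3, "linear": [0.025, -0.0025, 0], "delta_rot": [0, 0, 0]},
  {"gripper": 0.3, "linear": [0.03, -0.003, 0], "delta_rot": [0, 0, 0]},
  {"gripper": 0.3, "linear": [0.035, -0.0035, 0], "delta_rot": [0, 0, 0]},
  {"gripper": 0.3, "linear": [0.04, -0.004, 0], "delta_rot": [0, 0, 0]},
])

```text
clock: 3.35
position: [0.4534, 0.0688, 0.0313]
ee_rot: [-0.0, 0.999, -0.051, -0.0]
contact_force: [-1.1, 1.4, 1.4]
width: 0.0302
gripper_force: 1.2
```

```bash
python3 - <<'E'
from h import *
s=get_state();print(s['position'],s['contact_force'])
b=snap('side','s2');a=snap('top','t2')
p=cv2.resize(np.asarray(b['pixels'])[110:230,190:340],(750,600),interpolation=cv2.INTER_CUBIC);cv2.imwrite('pics/c3.png',p)
E
```

```text
[0.45340087 0.06875195 0.03127113] [-1.06148786  1.3799167   1.38751499]
```

View pics/c3.png

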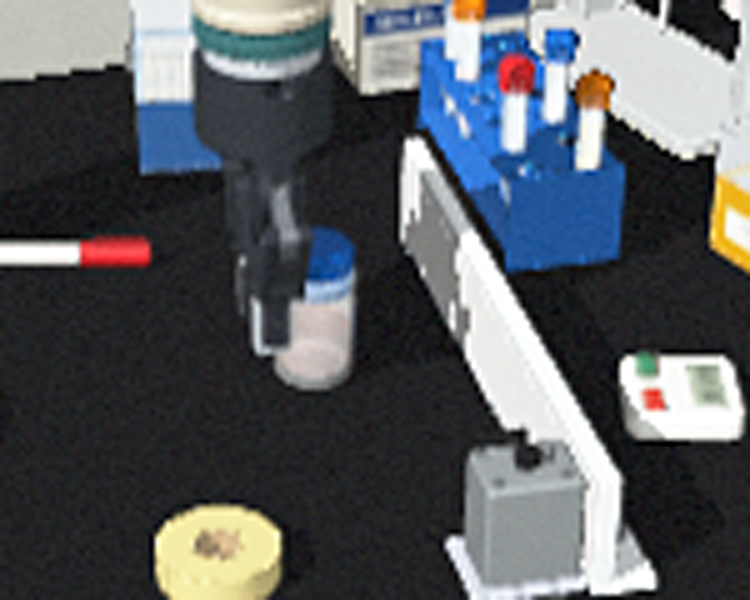

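The bottle stands upright in the cradle, touched by the fingers. It is near (315,310) in the crop, with open worktop between it and the fence. I'll continue towards the fence.

send_rows([
  {"gripper": 0.3, "linear": [0.006, -0.0006, 0], "delta_rot": [0, 0, 0]},
  {"gripper": 0.3, "linear": [0.012, -0.0012, 0], "delta_rot": [0, 0, 0]},
  {"gripper": 0.3, "linear": [0.018, -0.0018, 0], "delta_rot": [0, 0, 0]},
  {"gripper": 0.3, "linear": [0.024, -0.0024, 0], "delta_rot": [0, 0, 0]},
  {"gripper": 0.3, "linear": [0.03, -0.003, 0], "delta_rot": [0, 0, 0]},
  {"gripper": 0.3, "linear": [0.036, -0.0036, 0], "delta_rot": [0, 0, 0]},
  {"gripper": 0.3, "linear": [0.042, -0.0042, 0], "delta_rot": [0, 0, 0]},
  {"gripper": 0.3, "linear": [0.045, -0.0045, 0], "delta_rot": [0, 0, 0]},
])

```text
clock: 4.25
position: [0.4991, 0.064, 0.0314]
ee_rot: [0.0, 0.999, -0.051, 0.0]
contact_force: [-3.5, 0.7, 3.7]
width: 0.0299
gripper_force: 2.3
```

send_rows([
  {"gripper": 0.3, "linear": [0.001, -0.0001, 0], "delta_rot": [0, 0, 0]},
  {"gripper": 0.3, "linear": [0.003, -0.0003, 0], "delta_rot": [0, 0, 0]},
  {"gripper": 0.3, "linear": [0.005, -0.0005, 0], "delta_rot": [0, 0, 0]},
  {"gripper": 0.3, "linear": [0.007, -0.0007, 0], "delta_rot": [0, 0, 0]},
  {"gripper": 0.3, "linear": [0.009, -0.0009, 0], "delta_rot": [0, 0, 0]},
  {"gripper": 0.3, "linear": [0.01, -0.001, 0], "delta_rot": [0, 0, 0]},
  {"gripper": 0.3, "linear": [0.011, -0.0011, 0], "delta_rot": [0, 0, 0]},
  {"gripper": 0.3, "linear": [0.011, -0.0011, 0], "delta_rot": [0, 0, 0]},
])

```text
clock: 5.05
position: [0.5095, 0.063, 0.0313]
ee_rot: [0.0, 0.999, -0.051, 0.0]
contact_force: [-2.8, -0.1, 3.0]
width: 0.0298
gripper_force: 2.7
```

```bash
python3 - <<'E'
from h import *
s=get_state();print(s['position'],s['contact_force'])
a=snap('top','t3');b=snap('side','s3')
p=cv2.resize(np.asarray(b['pixels'])[110:230,190:340],(400,320),interpolation=cv2.INTER_CUBIC)
q=cv2.resize(np.asarray(a['pixels'])[125:205,165:265],(400,320),interpolation=cv2.INTER_CUBIC);cv2.imwrite('pics/c4.png',np.hstack([p,q]))
E
```

```text
[0.50946689 0.06303673 0.03134214] [-2.83747678 -0.06289635  3.03445338]
```

View pics/c4.png

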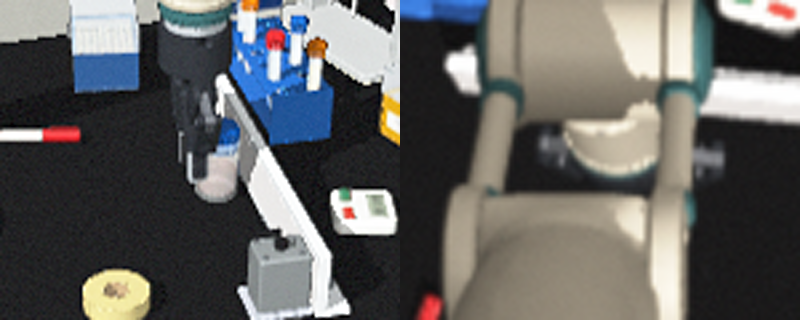

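The bottle is upright in the cradle with about a centimetre left to the fence (left half near (215,160)). Next is a fine approach.

send_rows([
  {"gripper": 0.3, "linear": [0.001, -0.0001, 0], "delta_rot": [0, 0, 0]},
  {"gripper": 0.3, "linear": [0.002, -0.0002, 0], "delta_rot": [0, 0, 0]},
  {"gripper": 0.3, "linear": [0.003, -0.0003, 0], "delta_rot": [0, 0, 0]},
  {"gripper": 0.3, "linear": [0.004, -0.0004, 0], "delta_rot": [0, 0, 0]},
  {"gripper": 0.3, "linear": [0.005, -0.0005, 0], "delta_rot": [0, 0, 0]},
  {"gripper": 0.3, "linear": [0.006, -0.0006, 0], "delta_rot": [0, 0, 0]},
])

```text
clock: 5.75
position: [0.5155, 0.0624, 0.0313]
ee_rot: [0.0, 0.999, -0.051, 0.0]
contact_force: [-3.0, 0.5, 3.0]
width: 0.03
gripper_force: 3.1
```

send_rows([
  {"gripper": 0.3, "linear": [0.001, -0.0001, 0], "delta_rot": [0, 0, 0]},
  {"gripper": 0.3, "linear": [0.002, -0.0002, 0], "delta_rot": [0, 0, 0]},
])

```text
clock: 5.95
position: [0.5174, 0.0622, 0.0313]
ee_rot: [0.0, 0.999, -0.051, 0.0]
contact_force: [-3.2, 0.3, 3.1]
width: 0.0298
gripper_force: 3.1
```

send_rows([
  {"gripper": 0.3, "linear": [0.001, -0.0001, 0], "delta_rot": [0, 0, 0]},
])

```text
clock: 6.05
position: [0.5183, 0.0621, 0.0313]
ee_rot: [0.0, 0.999, -0.051, 0.0]
contact_force: [-3.4, 0.9, 3.1]
width: 0.03
gripper_force: 3.1
```

send_rows([
  {"gripper": 0.3, "linear": [0.0005, 0, 0], "delta_rot": [0, 0, 0]},
  {"gripper": 0.3, "linear": [0.001, -0.0001, 0], "delta_rot": [0, 0, 0]},
])

```text
clock: 6.25
position: [0.5192, 0.062, 0.0312]
ee_rot: [0.0, 0.999, -0.051, -0.0]
contact_force: [-2.7, 1.5, 1.4]
width: 0.03
gripper_force: 3.0
```

send_rows([
  {"gripper": 0.3, "linear": [0.0005, 0, 0], "delta_rot": [0, 0, 0]},
  {"gripper": 0.3, "linear": [0.001, -0.0001, 0], "delta_rot": [0, 0, 0]},
])

```text
clock: 6.45
position: [0.5196, 0.062, 0.031]
ee_rot: [0.0, 0.999, -0.051, -0.001]
contact_force: [-4.4, 0.7, -0.5]
width: 0.0301
gripper_force: 3.0
```

send_rows([
  {"gripper": 0.3, "linear": [0.0005, 0, 0], "delta_rot": [0, 0, 0]},
  {"gripper": 0.3, "linear": [0.001, -0.0001, 0], "delta_rot": [0, 0, 0]},
])

```text
clock: 6.65
position: [0.5201, 0.0619, 0.0306]
ee_rot: [0.0, 0.999, -0.051, -0.001]
contact_force: [-4.4, 1.4, -4.9]
width: 0.0296
gripper_force: 3.0
```

send_rows([
  {"gripper": 0.3, "linear": [0.0005, 0, 0], "delta_rot": [0, 0, 0]},
  {"gripper": 0.3, "linear": [0.001, -0.0001, 0], "delta_rot": [0, 0, 0]},
])

```text
clock: 6.85
position: [0.5203, 0.0619, 0.0305]
ee_rot: [-0.0, 0.999, -0.051, -0.002]
contact_force: [-6.0, 1.3, -4.6]
width: 0.03
gripper_force: 3.7
```

The fence is reached: the tool has stalled at n≈0.5115 with the force rising. I'll back off slowly.

send_rows([
  {"gripper": 0.3, "linear": [-0.001, 0.0001, 0], "delta_rot": [0, 0, 0]},
  {"gripper": 0.3, "linear": [-0.002, 0.0002, 0], "delta_rot": [0, 0, 0]},
  {"gripper": 0.3, "linear": [-0.004, 0.0004, 0], "delta_rot": [0, 0, 0]},
  {"gripper": 0.3, "linear": [-0.006, 0.0006, 0], "delta_rot": [0, 0, 0]},
  {"gripper": 0.3, "linear": [-0.009, 0.0009, 0], "delta_rot": [0, 0, 0]},
  {"gripper": 0.3, "linear": [-0.014, 0.0014, 0], "delta_rot": [0, 0, 0]},
  {"gripper": 0.3, "linear": [-0.024, 0.0024, 0], "delta_rot": [0, 0, 0]},
  {"gripper": 0.3, "linear": [-0.04, 0.004, 0], "delta_rot": [0, 0, 0]},
])

```text
clock: 7.65
position: [0.4827, 0.0657, 0.0316]
ee_rot: [-0.0, 0.999, -0.051, 0.001]
contact_force: [0.4, 0.1, -0.4]
width: 0.03
gripper_force: 0.0
```

send_rows([
  {"gripper": 1, "linear": [-0.02, 0.002, 0.03], "delta_rot": [0, 0, 0.14]},
  {"gripper": 1, "linear": [-0.02, 0.002, 0.07], "delta_rot": [0, 0, 0.28]},
  {"gripper": 1, "linear": [-0.02, 0.002, 0.11], "delta_rot": [0, 0, 0.42]},
  {"gripper": 1, "linear": [-0.02, 0.012, 0.13], "delta_rot": [0, 0, 0.56]},
  {"gripper": 1, "linear": [-0.02, 0.032, 0.14], "delta_rot": [0, 0, 0.7]},
  {"gripper": 1, "linear": [0, 0.06, 0.14], "delta_rot": [0, 0, 0.84]},
  {"gripper": 1, "linear": [0.01, 0.08, 0.14], "delta_rot": [0, 0, 0.98]},
  {"gripper": 1, "linear": [0.02, 0.1, 0.14], "delta_rot": [0, 0, 1.12]},
])

```text
clock: 8.45
position: [0.502, 0.1667, 0.1716]
ee_rot: [0.0, 0.872, 0.49, 0.0]
contact_force: [-0.4, -0.8, 0.1]
width: 0.0001
gripper_force: 0.0
```

```bash
python3 - <<'E'
from h import *
s=get_state();print(s['position'],s['contact_force'],s['ee_rot'],s['width'],s['qpos'])
a=snap('top','t4');b=snap('side','s4')
p=cv2.resize(np.asarray(b['pixels'])[120:220,220:320],(400,400),interpolation=cv2.INTER_CUBIC)
q=cv2.resize(np.asarray(a['pixels'])[120:200,165:245],(400,400),interpolation=cv2.INTER_CUBIC);cv2.imwrite('pics/c5.png',np.hstack([p,q]))
E
```

```text
[0.50204786 0.16668735 0.17164951] [-0.41973791 -0.7809343   0.11515197] [1.90260770e-04 8.71550168e-01 4.90306121e-01 4.19762005e-04] 7.689470562567853e-05 [ 1.89057594e-01  2.48255434e-01  1.69917976e+00 -1.01139964e-04
  1.19324054e+00  7.35009132e-01]
```

View pics/c5.png

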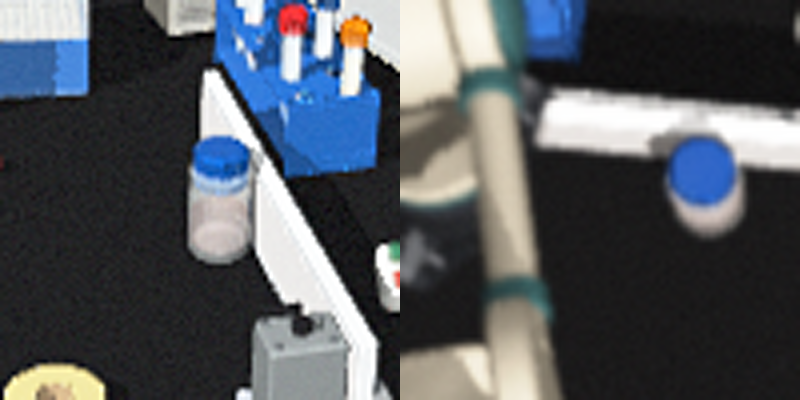

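The bottle stands upright against the fence: side half, cap at (222,155); top half, cap centre at (302,170). Next I'll place the closed fingers on the +y side of it, turned slightly so the push leans into the fence.

send_rows([
  {"gripper": 1, "linear": [0.006, -0.004, 0], "delta_rot": [0, 0, 0.14]},
  {"gripper": 1, "linear": [0.018, -0.012, 0], "delta_rot": [0, 0, 0.28]},
  {"gripper": 1, "linear": [0.032, -0.02, 0], "delta_rot": [0, 0, 0.42]},
  {"gripper": 1, "linear": [0.045, -0.027, 0], "delta_rot": [0, 0, 0.52]},
  {"gripper": 1, "linear": [0.051, -0.031, 0], "delta_rot": [0, 0, 0.55]},
  {"gripper": 1, "linear": [0.051, -0.031, 0], "delta_rot": [0, 0, 0.55]},
])

```text
clock: 9.15
position: [0.5531, 0.1334, 0.1711]
ee_rot: [0.0, 0.709, 0.705, -0.0]
contact_force: [-0.3, 0.3, -0.6]
width: -0.0002
gripper_force: 0.0
```

send_rows([
  {"gripper": 1, "linear": [0, 0, -0.02], "delta_rot": [-0.03, 0, 0]},
  {"gripper": 1, "linear": [0, 0, -0.05], "delta_rot": [-0.05, 0, 0]},
  {"gripper": 1, "linear": [0, 0, -0.08], "delta_rot": [-0.05, 0, 0]},
  {"gripper": 1, "linear": [0, 0, -0.095], "delta_rot": [-0.05, 0, 0]},
  {"gripper": 1, "linear": [0, 0, -0.1], "delta_rot": [-0.05, 0, 0]},
])

```text
clock: 9.65
position: [0.5505, 0.1344, 0.0694]
ee_rot: [0.016, 0.708, 0.706, -0.02]
contact_force: [0.5, -0.0, 0.8]
width: -0.0003
gripper_force: 0.0
```

```bash
python3 - <<'E'
from h import *
a=load('t4')
ex=np.array([.995,-.1005]);ey=np.array([.1005,.995])
p=ray(a,165+302/5-.4,120+170/5-.4,.086)[:2];print(p,p@ex,p@ey)
b=load('s4');p=ray(b,220+222/4-.4,120+150/4-.4,.086)[:2];print(p,p@ex,p@ey)
s=get_state();print(s['position'],s['contact_force'],s['ee_rot'],s['qpos'])
E
```

```text
[0.54532715 0.05483499] 0.5370896017919561 0.1093661973030974
[0.54532281 0.05256307] 0.5373136126372328 0.10710519461010985
[0.55052924 0.13438635 0.06943618] [ 0.47561245 -0.03290369  0.83199581] [ 0.01629826  0.70807698  0.70567511 -0.01959589] [ 0.14865484  0.40784599  1.74324017 -0.05869718  1.00351368  0.1839216 ]
```

send_rows([
  {"gripper": 1, "linear": [0, 0, -0.008], "delta_rot": [0, 0, 0]},
  {"gripper": 1, "linear": [0, 0, -0.018], "delta_rot": [0, 0, 0]},
  {"gripper": 1, "linear": [0, 0, -0.028], "delta_rot": [0, 0, 0]},
  {"gripper": 1, "linear": [0, 0, -0.036], "delta_rot": [0, 0, 0]},
  {"gripper": 1, "linear": [0, 0, -0.039], "delta_rot": [0, 0, 0]},
  {"gripper": 1, "linear": [0, 0, -0.039], "delta_rot": [0, 0, 0]},
])

```text
clock: 10.25
position: [0.5529, 0.1347, 0.0318]
ee_rot: [0.017, 0.708, 0.706, -0.018]
contact_force: [-0.7, 0.3, 0.1]
width: -0.0006
gripper_force: 0.0
```

```bash
python3 - <<'E'
from h import *
b=snap('side','s5')
p=cv2.resize(np.asarray(b['pixels'])[110:220,220:320],(600,660)[::1],interpolation=cv2.INTER_CUBIC)[:600];cv2.imwrite('pics/c6.png',p)
E
```

```text
(no output)
```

View pics/c6.png

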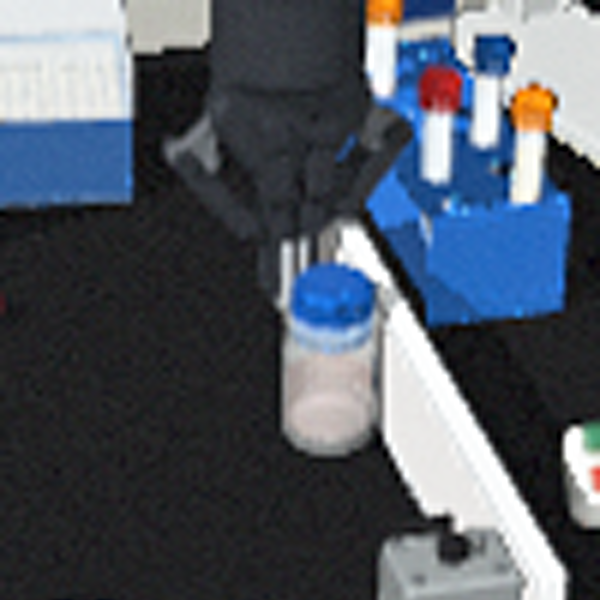

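The closed fingers stand behind the bottle at the crop's (310,280), clear of the fence, and the bottle is upright. I'll push along the fence.

send_rows([
  {"gripper": 1, "linear": [-0.001, -0.01, 0], "delta_rot": [0, 0, 0]},
  {"gripper": 1, "linear": [-0.002, -0.022, 0], "delta_rot": [0, 0, 0]},
  {"gripper": 1, "linear": [-0.0032, -0.032, 0], "delta_rot": [0, 0, 0]},
  {"gripper": 1, "linear": [-0.0038, -0.038, 0], "delta_rot": [0, 0, 0]},
  {"gripper": 1, "linear": [-0.0042, -0.042, 0], "delta_rot": [0, 0, 0]},
  {"gripper": 1, "linear": [-0.0046, -0.046, 0], "delta_rot": [0, 0, 0]},
  {"gripper": 1, "linear": [-0.005, -0.05, 0], "delta_rot": [0, 0, 0]},
  {"gripper": 1, "linear": [-0.0054, -0.054, 0], "delta_rot": [0, 0, 0]},
])

```text
clock: 11.1
position: [0.5483, 0.081, 0.0327]
ee_rot: [0.018, 0.708, 0.706, -0.017]
contact_force: [0.2, 3.4, 2.5]
width: -0.0
gripper_force: 1.5
```

send_rows([
  {"gripper": 1, "linear": [-0.0004, -0.004, 0], "delta_rot": [0, 0, 0]},
  {"gripper": 1, "linear": [-0.0008, -0.008, 0], "delta_rot": [0, 0, 0]},
  {"gripper": 1, "linear": [-0.0012, -0.012, 0], "delta_rot": [0, 0, 0]},
  {"gripper": 1, "linear": [-0.0016, -0.016, 0], "delta_rot": [0, 0, 0]},
  {"gripper": 1, "linear": [-0.002, -0.02, 0], "delta_rot": [0, 0, 0]},
  {"gripper": 1, "linear": [-0.0024, -0.024, 0], "delta_rot": [0, 0, 0]},
  {"gripper": 1, "linear": [-0.0028, -0.028, 0], "delta_rot": [0, 0, 0]},
  {"gripper": 1, "linear": [-0.0032, -0.032, 0], "delta_rot": [0, 0, 0]},
])

```text
clock: 11.9
position: [0.5445, 0.0484, 0.0323]
ee_rot: [0.018, 0.708, 0.706, -0.018]
contact_force: [1.0, 3.9, 2.7]
width: 0.0002
gripper_force: 1.6
```

```bash
python3 - <<'E'
from h import *
b=snap('side','s6')
p=cv2.resize(np.asarray(b['pixels'])[110:220,220:320],(500,550),interpolation=cv2.INTER_CUBIC);cv2.imwrite('pics/c7.png',p)
E
```

```text
(no output)
```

View pics/c7.png

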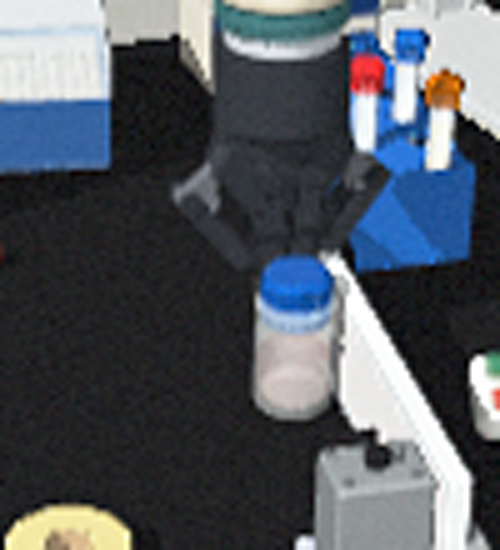

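The bottle is moving along the fence, upright, with its cap at (296,278) in the crop. I'll check its distance to the fence.

```bash
python3 - <<'E'
from h import *
ex=np.array([.995,-.1005]);ey=np.array([.1005,.995])
b=load('s6');p=ray(b,220+296/5-.4,110+275/5-.4,.086)[:2];print(p@ex,p@ey)
b=load('s5');p=ray(b,220+333/6-.4,110+287/6-.4,.086)[:2];print(p@ex,p@ey)
s=get_state();f=s['contact_force'][:2];print(f@ex,f@ey,s['position'][:2]@ex,s['position'][:2]@ey)
E
```

```text
0.5359077293000754 0.06424984611230894
0.5367988400145636 0.10525020125709914
-0.11481430754969897 0.5083065604320888 0.5367408627231007 0.10213148998261218
```

send_rows([
  {"gripper": 1, "linear": [-0.0003, -0.004, 0], "delta_rot": [0, 0, 0]},
  {"gripper": 1, "linear": [-0.0006, -0.008, 0], "delta_rot": [0, 0, 0]},
  {"gripper": 1, "linear": [-0.0009, -0.012, 0], "delta_rot": [0, 0, 0]},
  {"gripper": 1, "linear": [-0.0012, -0.016, 0], "delta_rot": [0, 0, 0]},
  {"gripper": 1, "linear": [-0.0015, -0.02, 0], "delta_rot": [0, 0, 0]},
  {"gripper": 1, "linear": [-0.0018, -0.024, 0], "delta_rot": [0, 0, 0]},
  {"gripper": 1, "linear": [-0.0021, -0.028, 0], "delta_rot": [0, 0, 0]},
  {"gripper": 1, "linear": [-0.0024, -0.032, 0], "delta_rot": [0, 0, 0]},
])

```text
clock: 12.75
position: [0.5422, 0.0164, 0.0323]
ee_rot: [0.018, 0.708, 0.706, -0.018]
contact_force: [1.0, 2.5, 2.0]
width: -0.0003
gripper_force: 1.5
```

send_rows([
  {"gripper": 1, "linear": [-0.0004, -0.004, 0], "delta_rot": [0, 0, 0]},
  {"gripper": 1, "linear": [-0.0008, -0.008, 0], "delta_rot": [0, 0, 0]},
  {"gripper": 1, "linear": [-0.0012, -0.012, 0], "delta_rot": [0, 0, 0]},
  {"gripper": 1, "linear": [-0.0016, -0.016, 0], "delta_rot": [0, 0, 0]},
  {"gripper": 1, "linear": [-0.0019, -0.019, 0], "delta_rot": [0, 0, 0]},
  {"gripper": 1, "linear": [-0.0022, -0.022, 0], "delta_rot": [0, 0, 0]},
  {"gripper": 1, "linear": [-0.0025, -0.025, 0], "delta_rot": [0, 0, 0]},
  {"gripper": 1, "linear": [-0.0027, -0.027, 0], "delta_rot": [0, 0, 0]},
])

```text
clock: 13.55
position: [0.5395, -0.0105, 0.0323]
ee_rot: [0.018, 0.708, 0.706, -0.018]
contact_force: [0.0, 2.7, 2.3]
width: -0.0001
gripper_force: 1.5
```

```bash
python3 - <<'E'
from h import *
b=snap('side','s7');ex=np.array([.995,-.1005]);ey=np.array([.1005,.995])
s=get_state();f=s['contact_force'][:2];print(f@ex,f@ey,s['position'][:2]@ex,s['position'][:2]@ey)
p=cv2.resize(np.asarray(b['pixels'])[120:240,230:330],(500,600),interpolation=cv2.INTER_CUBIC);cv2.imwrite('pics/c8.png',p)
E
```

```text
0.5829464003128765 1.479777721225288 0.53783094602997 0.04350683015453135
```

View pics/c8.png

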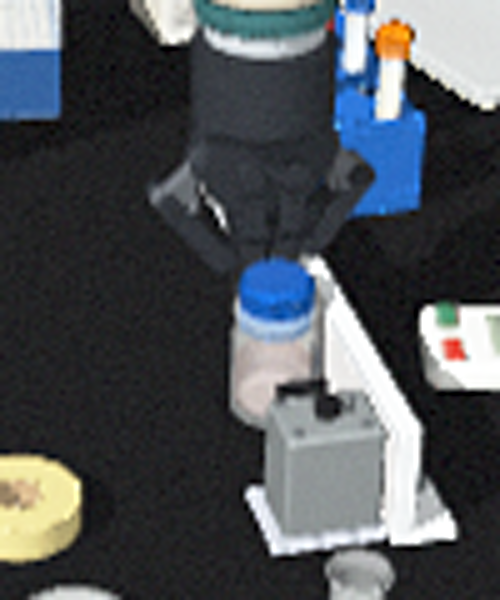

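The bottle is upright, with its cap at (276,283) and beside the fence. The black plunger plate at (300,385) is close ahead. I'll check the gap once more, then creep.

```bash
python3 - <<'E'
from h import *
ex=np.array([.995,-.1005]);ey=np.array([.1005,.995])
def capc(tag):
    im=np.asarray(load(tag)['pixels']).astype(int)[150:185,230:300] if tag!='x' else 0
    b,g,r=im[...,0],im[...,1],im[...,2]
    m=((b>110)&(b>r+60)&(b>g+30)).astype(np.uint8)
    n,l,st,c=cv2.connectedComponentsWithStats(m);k=1+st[1:,4].argmax();x,y,w,h,_=st[k]
    return 230+x+w/2-.5,150+y,w,h
for t in('s4','s5','s6','s7'):
    u,v,w,h=capc(t)
    b=load(t);
    # cap silhouette centre at cap mid-height plane z=.075
    p=ray(b,u,v+h/2,.075)[:2];print(t,u,v,w,h,'n',(p@ex).round(4),'s',(p@ey).round(4))
E
```

```text
s4 292.0 150 15 14 n 0.5903 s 0.116
s5 292.0 150 15 14 n 0.5903 s 0.116
s6 279.0 161 15 14 n 0.5369 s 0.0644
s7 285.0 171 15 14 n 0.5381 s 0.0106
```

send_rows([
  {"gripper": 1, "linear": [-0.0001, -0.002, 0], "delta_rot": [0, 0, 0]},
  {"gripper": 1, "linear": [-0.0002, -0.004, 0], "delta_rot": [0, 0, 0]},
  {"gripper": 1, "linear": [-0.0003, -0.006, 0], "delta_rot": [0, 0, 0]},
  {"gripper": 1, "linear": [-0.0004, -0.008, 0], "delta_rot": [0, 0, 0]},
  {"gripper": 1, "linear": [-0.0005, -0.01, 0], "delta_rot": [0, 0, 0]},
])

```text
clock: 14.1
position: [0.539, -0.0204, 0.0323]
ee_rot: [0.018, 0.708, 0.706, -0.018]
contact_force: [0.7, 3.5, 2.7]
width: 0.0001
gripper_force: 1.5
```

send_rows([
  {"gripper": 1, "linear": [-0.0001, -0.001, 0], "delta_rot": [0, 0, 0]},
  {"gripper": 1, "linear": [-0.0002, -0.002, 0], "delta_rot": [0, 0, 0]},
  {"gripper": 1, "linear": [-0.0003, -0.003, 0], "delta_rot": [0, 0, 0]},
  {"gripper": 1, "linear": [-0.0004, -0.004, 0], "delta_rot": [0, 0, 0]},
  {"gripper": 1, "linear": [-0.0005, -0.005, 0], "delta_rot": [0, 0, 0]},
])

```text
clock: 14.6
position: [0.5385, -0.0253, 0.0323]
ee_rot: [0.018, 0.708, 0.706, -0.018]
contact_force: [1.7, 3.1, 3.1]
width: -0.0002
gripper_force: 1.5
```

send_rows([
  {"gripper": 1, "linear": [-0.0001, -0.001, 0], "delta_rot": [0, 0, 0]},
  {"gripper": 1, "linear": [-0.0002, -0.002, 0], "delta_rot": [0, 0, 0]},
])

```text
clock: 14.8
position: [0.5383, -0.0273, 0.0323]
ee_rot: [0.018, 0.708, 0.706, -0.018]
contact_force: [0.2, 2.9, 2.7]
width: -0.0001
gripper_force: 1.5
```

send_rows([
  {"gripper": 1, "linear": [-0.0001, -0.001, 0], "delta_rot": [0, 0, 0]},
  {"gripper": 1, "linear": [-0.0002, -0.002, 0], "delta_rot": [0, 0, 0]},
])

```text
clock: 15.0
position: [0.5381, -0.0293, 0.0323]
ee_rot: [0.018, 0.708, 0.706, -0.018]
contact_force: [-0.1, 2.6, 3.3]
width: 0.0001
gripper_force: 1.5
```

send_rows([
  {"gripper": 1, "linear": [-0.0001, -0.001, 0], "delta_rot": [0, 0, 0]},
  {"gripper": 1, "linear": [-0.0002, -0.002, 0], "delta_rot": [0, 0, 0]},
])

```text
clock: 15.2
position: [0.5379, -0.0313, 0.0323]
ee_rot: [0.018, 0.708, 0.706, -0.018]
contact_force: [1.2, 1.8, 2.5]
width: 0.0001
gripper_force: 1.5
```

send_rows([
  {"gripper": 1, "linear": [-0.0001, -0.001, 0], "delta_rot": [0, 0, 0]},
  {"gripper": 1, "linear": [-0.0002, -0.002, 0], "delta_rot": [0, 0, 0]},
])

```text
clock: 15.4
position: [0.5377, -0.0333, 0.0323]
ee_rot: [0.018, 0.708, 0.706, -0.018]
contact_force: [-0.5, 2.5, 2.9]
width: 0.0003
gripper_force: 1.5
```

send_rows([
  {"gripper": 1, "linear": [-0.0001, -0.001, 0], "delta_rot": [0, 0, 0]},
  {"gripper": 1, "linear": [-0.0001, -0.0015, 0], "delta_rot": [0, 0, 0]},
])

```text
clock: 15.6
position: [0.5376, -0.0349, 0.0323]
ee_rot: [0.018, 0.708, 0.706, -0.018]
contact_force: [0.8, 2.6, 2.3]
width: -0.0002
gripper_force: 1.5
```

send_rows([
  {"gripper": 1, "linear": [-0.0001, -0.001, 0], "delta_rot": [0, 0, 0]},
  {"gripper": 1, "linear": [-0.0002, -0.0015, 0], "delta_rot": [0, 0, 0]},
])

```text
clock: 15.8
position: [0.5374, -0.0364, 0.0323]
ee_rot: [0.018, 0.708, 0.706, -0.018]
contact_force: [0.5, 2.6, 2.2]
width: -0.0002
gripper_force: 1.5
```

send_rows([
  {"gripper": 1, "linear": [-0.0001, -0.001, 0], "delta_rot": [0, 0, 0]},
  {"gripper": 1, "linear": [-0.0002, -0.0015, 0], "delta_rot": [0, 0, 0]},
])

```text
clock: 16.0
position: [0.5372, -0.0378, 0.0323]
ee_rot: [0.018, 0.708, 0.706, -0.018]
contact_force: [0.0, 3.1, 2.1]
width: 0.0002
gripper_force: 1.5
```

send_rows([
  {"gripper": 1, "linear": [-0.0001, -0.001, 0], "delta_rot": [0, 0, 0]},
  {"gripper": 1, "linear": [-0.0002, -0.0015, 0], "delta_rot": [0, 0, 0]},
])

```text
clock: 16.2
position: [0.537, -0.0393, 0.0323]
ee_rot: [0.018, 0.708, 0.706, -0.018]
contact_force: [0.9, 2.2, 1.8]
width: 0.0001
gripper_force: 1.5
```

send_rows([
  {"gripper": 1, "linear": [-0.0001, -0.001, 0], "delta_rot": [0, 0, 0]},
  {"gripper": 1, "linear": [-0.0002, -0.0015, 0], "delta_rot": [0, 0, 0]},
])

```text
clock: 16.4
position: [0.5368, -0.0408, 0.0324]
ee_rot: [0.018, 0.708, 0.706, -0.018]
contact_force: [0.8, 2.4, 2.5]
width: 0.0
gripper_force: 1.5
```

send_rows([
  {"gripper": 1, "linear": [-0.0001, -0.001, 0], "delta_rot": [0, 0, 0]},
  {"gripper": 1, "linear": [-0.0002, -0.0015, 0], "delta_rot": [0, 0, 0]},
])

```text
clock: 16.6
position: [0.5366, -0.0424, 0.0323]
ee_rot: [0.018, 0.708, 0.706, -0.018]
contact_force: [0.9, 2.9, 2.3]
width: -0.0002
gripper_force: 1.5
```

send_rows([
  {"gripper": 1, "linear": [-0.0001, -0.001, 0], "delta_rot": [0, 0, 0]},
  {"gripper": 1, "linear": [-0.0002, -0.0015, 0], "delta_rot": [0, 0, 0]},
])

```text
clock: 16.8
position: [0.5364, -0.0438, 0.0323]
ee_rot: [0.018, 0.708, 0.706, -0.018]
contact_force: [0.6, 2.6, 2.4]
width: 0.0
gripper_force: 1.5
```

send_rows([
  {"gripper": 1, "linear": [-0.0001, -0.001, 0], "delta_rot": [0, 0, 0]},
  {"gripper": 1, "linear": [-0.0002, -0.0015, 0], "delta_rot": [0, 0, 0]},
])

```text
clock: 17.0
position: [0.5362, -0.0453, 0.0323]
ee_rot: [0.018, 0.708, 0.706, -0.018]
contact_force: [0.7, 2.7, 2.6]
width: -0.0002
gripper_force: 1.5
```

send_rows([
  {"gripper": 1, "linear": [-0.0001, -0.001, 0], "delta_rot": [0, 0, 0]},
  {"gripper": 1, "linear": [-0.0002, -0.0015, 0], "delta_rot": [0, 0, 0]},
])

```text
clock: 17.2
position: [0.536, -0.0469, 0.0323]
ee_rot: [0.018, 0.708, 0.706, -0.018]
contact_force: [0.8, 2.2, 2.5]
width: 0.0004
gripper_force: 1.5
```

send_rows([
  {"gripper": 1, "linear": [-0.0001, -0.001, 0], "delta_rot": [0, 0, 0]},
  {"gripper": 1, "linear": [-0.0002, -0.0015, 0], "delta_rot": [0, 0, 0]},
])

```text
clock: 17.4
position: [0.5358, -0.0484, 0.0323]
ee_rot: [0.018, 0.708, 0.706, -0.018]
contact_force: [0.9, 3.6, 2.7]
width: -0.0001
gripper_force: 1.5
```

send_rows([
  {"gripper": 1, "linear": [-0.0001, -0.001, 0], "delta_rot": [0, 0, 0]},
  {"gripper": 1, "linear": [-0.0002, -0.0015, 0], "delta_rot": [0, 0, 0]},
])

```text
clock: 17.6
position: [0.5356, -0.0499, 0.0323]
ee_rot: [0.018, 0.708, 0.706, -0.018]
contact_force: [0.4, 3.4, 1.6]
width: -0.0002
gripper_force: 1.5
```

send_rows([
  {"gripper": 1, "linear": [0, -0.0005, 0], "delta_rot": [0, 0, 0]},
  {"gripper": 1, "linear": [-0.0001, -0.001, 0], "delta_rot": [0, 0, 0]},
])

```text
clock: 17.8
position: [0.5355, -0.0505, 0.0322]
ee_rot: [0.018, 0.708, 0.706, -0.017]
contact_force: [0.5, 4.1, 1.6]
width: -0.0
gripper_force: 2.2
```

send_rows([
  {"gripper": 1, "linear": [0, -0.0005, 0], "delta_rot": [0, 0, 0]},
  {"gripper": 1, "linear": [-0.0001, -0.001, 0], "delta_rot": [0, 0, 0]},
])

```text
clock: 18.0
position: [0.5354, -0.0512, 0.0322]
ee_rot: [0.017, 0.708, 0.706, -0.017]
contact_force: [1.1, 6.1, 1.3]
width: 0.0001
gripper_force: 3.0
```

send_rows([
  {"gripper": 1, "linear": [0, -0.0005, 0], "delta_rot": [0, 0, 0]},
  {"gripper": 1, "linear": [-0.0001, -0.001, 0], "delta_rot": [0, 0, 0]},
])

```text
clock: 18.2
position: [0.5353, -0.0517, 0.0321]
ee_rot: [0.017, 0.708, 0.706, -0.017]
contact_force: [1.4, 7.1, 1.5]
width: -0.0001
gripper_force: 3.8
```

send_rows([
  {"gripper": 1, "linear": [0, -0.0005, 0], "delta_rot": [0, 0, 0]},
  {"gripper": 1, "linear": [0, -0.0005, 0], "delta_rot": [0, 0, 0]},
])

```text
clock: 18.4
position: [0.5353, -0.0519, 0.0321]
ee_rot: [0.017, 0.708, 0.706, -0.017]
contact_force: [1.7, 8.4, 0.3]
width: 0.0003
gripper_force: 3.9
```

```bash
python3 - <<'E'
from h import *
for i in range(3):
    b=snap('side','s8');s=get_state();print(s['clock'],s['position'].round(4),s['contact_force'].round(2),s['gripper_force'])
E
```

```text
18.45 [ 0.5353 -0.0519  0.0321] [0.82 7.67 1.47] 3.8963681703899056
18.5 [ 0.5353 -0.0519  0.0321] [1.72 7.96 2.13] 3.88694944238523
18.55 [ 0.5353 -0.0519  0.0321] [0.76 8.   1.33] 3.880782905034721
```

send_rows([
  {"gripper": 1, "linear": [0, -0.0005, 0], "delta_rot": [0, 0, 0]},
  {"gripper": 1, "linear": [-0.0001, -0.001, 0], "delta_rot": [0, 0, 0]},
])

```text
clock: 18.75
position: [0.5353, -0.0524, 0.0321]
ee_rot: [0.017, 0.708, 0.706, -0.016]
contact_force: [1.6, 9.7, 1.8]
width: 0.0
gripper_force: 4.9
```

send_rows([
  {"gripper": 1, "linear": [0, -0.0005, 0], "delta_rot": [0, 0, 0]},
  {"gripper": 1, "linear": [0, -0.0007, 0], "delta_rot": [0, 0, 0]},
])

```text
clock: 18.95
position: [0.5353, -0.0527, 0.0321]
ee_rot: [0.016, 0.708, 0.706, -0.016]
contact_force: [2.4, 10.4, 2.0]
width: 0.0002
gripper_force: 5.5
```

send_rows([
  {"gripper": 1, "linear": [0.0004, -0.0001, 0], "delta_rot": [0, 0, 0]},
  {"gripper": 1, "linear": [0.0008, -0.0002, 0], "delta_rot": [0, 0, 0]},
  {"gripper": 1, "linear": [0.001, -0.0002, 0], "delta_rot": [0, 0, 0]},
  {"gripper": 1, "linear": [0.001, -0.0002, 0], "delta_rot": [0, 0, 0]},
])

```text
clock: 19.35
position: [0.5358, -0.0529, 0.0319]
ee_rot: [0.016, 0.708, 0.706, -0.016]
contact_force: [1.2, 11.1, 1.3]
width: 0.0003
gripper_force: 5.2
```

```bash
python3 - <<'E'
from h import *
ex=np.array([.995,-.1005]);ey=np.array([.1005,.995])
F=[]
for i in range(4):
    b=snap('side','s9');s=get_state();F.append(s['contact_force'])
print(s['position'].round(4),np.mean(F,0).round(2),'n',np.mean(F,0)[:2]@ex,'s',np.mean(F,0)[:2]@ey)
p=cv2.resize(np.asarray(b['pixels'])[150:250,230:330],(600,600),interpolation=cv2.INTER_CUBIC);cv2.imwrite('pics/c9.png',p)
E
```

```text
[ 0.5358 -0.0528  0.0319] [ 1.41 10.47  1.52] n 0.34694679863244154 s 10.5629246143854
```

View pics/c9.png

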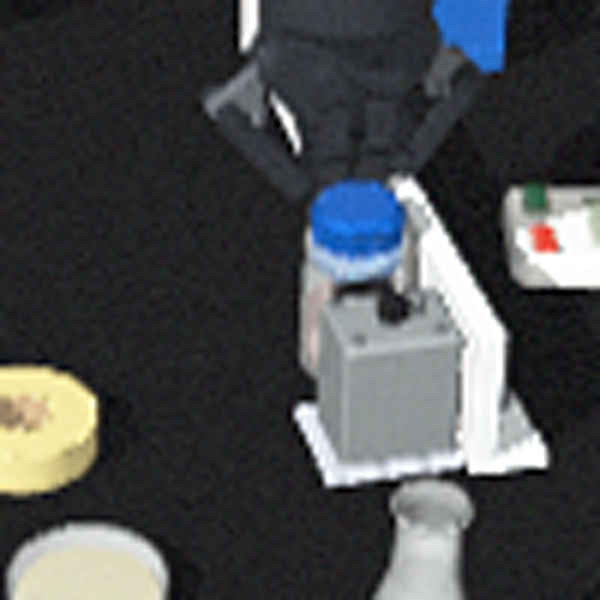

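The bottle is pressed on the plunger, upright, with its cap at (357,213) against the fence. I'll nudge slightly more fence-ward and hold for well over a second.

send_rows([
  {"gripper": 1, "linear": [0.0005, 0, 0], "delta_rot": [0, 0, 0]},
  {"gripper": 1, "linear": [0.001, -0.0001, 0], "delta_rot": [0, 0, 0]},
  {"gripper": 1, "linear": [0.001, -0.0001, 0], "delta_rot": [0, 0, 0]},
  {"gripper": 1, "linear": [0.001, -0.0001, 0], "delta_rot": [0, 0, 0]},
  {"gripper": 1, "linear": [0.001, -0.0001, 0], "delta_rot": [0, 0, 0]},
  {"gripper": 1, "linear": [0.001, -0.0001, 0], "delta_rot": [0, 0, 0]},
  {"gripper": 1, "linear": [0.001, -0.0001, 0], "delta_rot": [0, 0, 0]},
  {"gripper": 1, "linear": [0.001, -0.0001, 0], "delta_rot": [0, 0, 0]},
])

```text
clock: 20.35
position: [0.5367, -0.0531, 0.0319]
ee_rot: [0.016, 0.708, 0.706, -0.017]
contact_force: [1.2, 10.3, 0.8]
width: 0.0002
gripper_force: 5.0
```

send_rows([
  {"gripper": 1, "linear": [0, 0, 0], "delta_rot": [0, 0, 0]},
  {"gripper": 1, "linear": [0, 0, 0], "delta_rot": [0, 0, 0]},
  {"gripper": 1, "linear": [0, 0, 0], "delta_rot": [0, 0, 0]},
  {"gripper": 1, "linear": [0, 0, 0], "delta_rot": [0, 0, 0]},
  {"gripper": 1, "linear": [0, 0, 0], "delta_rot": [0, 0, 0]},
  {"gripper": 1, "linear": [0, 0, 0], "delta_rot": [0, 0, 0]},
])

```text
clock: 20.95
position: [0.5366, -0.0531, 0.0319]
ee_rot: [0.016, 0.708, 0.706, -0.017]
contact_force: [1.7, 10.0, 1.1]
width: 0.0001
gripper_force: 5.0
```

```bash
python3 - <<'E'
from h import *
ex=np.array([.995,-.1005]);ey=np.array([.1005,.995])
b=load('s9');p=ray(b,230+357/6-.4,150+203/6-.4,.086)[:2];print(p@ex,p@ey)
s=get_state();f=s['contact_force'];print(f,f[:2]@ex,s['position'][:2]@ex,s['position'][:2]@ey)
E
```

```text
0.5352154795026305 -0.03401909397830273
[ 1.65113267 10.02792162  1.07126823] 0.6350708885293499 0.5392870986310958 0.001145522660129024
```

```bash
python3 - <<'E'
from h import *
ex=np.array([.995,-.1005]);ey=np.array([.1005,.995])
snap('side','s10')
for t,s0 in(('s4',.108),('s5',.108),('s6',.068),('s7',.0095),('s9',-.033),('s10',-.033)):
    b=load(t);c=proj(b,[*(ex*.54+ey*s0),.078])[0]
    x0,y0=(c-14).round().astype(int);im=cv2.resize(np.asarray(b['pixels'])[y0:y0+28,x0:x0+28],None,fx=8,fy=8,interpolation=cv2.INTER_CUBIC).astype(int)
    B,G,R=im[...,0],im[...,1],im[...,2];m=((B>R+70)&(B>G+45)).astype(np.uint8)
    n,l,st,ce=cv2.connectedComponentsWithStats(m);k=l[112-20:112+20,112-20:112+20];k=np.bincount(k[k>0]).argmax();u,v=ce[k]
    u=x0+(u+.5)/8-.5;v=y0+(v+.5)/8-.5
    # centroid plane height calibrate .076
    p=ray(b,u,v,.076)[:2];print(t,st[k][:4]/8,(u,v),'n',(p@ex).round(4),'s',(p@ey).round(4))
E
```

```text
s4 [ 6.25   9.    14.125 11.75 ] (np.float64(274.76545575017286), np.float64(159.29785088730122)) n 0.5381 s 0.1123
s5 [ 6.5    8.75  13.875 12.   ] (np.float64(274.87218196457326), np.float64(159.27231423970554)) n 0.5384 s 0.1123
s6 [ 6.     9.    14.625 12.5  ] (np.float64(278.7760141559265), np.float64(166.76438041411367)) n 0.5377 s 0.0694
s7 [ 5.875  8.5   15.125 13.375] (np.float64(284.81365283267456), np.float64(177.91823122529644)) n 0.5372 s 0.0096
s9 [ 4.875  8.    15.5   13.875] (np.float64(289.0845410357495), np.float64(186.39702423617956)) n 0.5361 s -0.0326
s10 [ 5.     8.    15.625 13.75 ] (np.float64(289.24003462357956), np.float64(186.4437255859375)) n 0.5364 s -0.0329
```

The bottle kept to the fence: the tool moved 0.9 mm and the bottle did not follow. The press was held for about 2 s. I'll draw back slowly.

send_rows([
  {"gripper": 1, "linear": [0.0, 0.0005, 0], "delta_rot": [0, 0, 0]},
  {"gripper": 1, "linear": [0.0001, 0.001, 0], "delta_rot": [0, 0, 0]},
  {"gripper": 1, "linear": [0.0002, 0.0015, 0], "delta_rot": [0, 0, 0]},
  {"gripper": 1, "linear": [0.0002, 0.002, 0], "delta_rot": [0, 0, 0]},
  {"gripper": 1, "linear": [0.0003, 0.0025, 0], "delta_rot": [0, 0, 0]},
  {"gripper": 1, "linear": [0.0003, 0.003, 0], "delta_rot": [0, 0, 0]},
  {"gripper": 1, "linear": [0.0004, 0.0035, 0], "delta_rot": [0, 0, 0]},
  {"gripper": 1, "linear": [0.0004, 0.004, 0], "delta_rot": [0, 0, 0]},
])

```text
clock: 21.8
position: [0.5375, -0.0516, 0.0322]
ee_rot: [0.018, 0.707, 0.706, -0.018]
contact_force: [0.5, 1.6, -0.7]
width: 0.0003
gripper_force: 0.7
```

send_rows([
  {"gripper": 1, "linear": [0.0, 0.0005, 0], "delta_rot": [0, 0, 0]},
  {"gripper": 1, "linear": [0.0001, 0.001, 0], "delta_rot": [0, 0, 0]},
  {"gripper": 1, "linear": [0.0002, 0.0015, 0], "delta_rot": [0, 0, 0]},
  {"gripper": 1, "linear": [0.0002, 0.002, 0], "delta_rot": [0, 0, 0]},
  {"gripper": 1, "linear": [0.0003, 0.003, 0], "delta_rot": [0, 0, 0]},
  {"gripper": 1, "linear": [0.0004, 0.004, 0], "delta_rot": [0, 0, 0]},
  {"gripper": 1, "linear": [0.0005, 0.005, 0], "delta_rot": [0, 0, 0]},
  {"gripper": 1, "linear": [0.0007, 0.007, 0], "delta_rot": [0, 0, 0]},
])

```text
clock: 22.6
position: [0.5383, -0.0442, 0.0323]
ee_rot: [0.018, 0.708, 0.706, -0.018]
contact_force: [0.9, 0.8, -0.1]
width: -0.0001
gripper_force: 0.0
```

send_rows([
  {"gripper": 1, "linear": [0.0004, 0.004, 0], "delta_rot": [0, 0, 0]},
  {"gripper": 1, "linear": [0.001, 0.01, 0], "delta_rot": [0, 0, 0]},
  {"gripper": 1, "linear": [0.0018, 0.018, 0], "delta_rot": [0, 0, 0]},
  {"gripper": 1, "linear": [0.003, 0.03, 0], "delta_rot": [0, 0, 0]},
  {"gripper": 1, "linear": [0.004, 0.04, 0], "delta_rot": [0, 0, 0]},
  {"gripper": 1, "linear": [0.005, 0.05, 0.01], "delta_rot": [0, 0, 0]},
  {"gripper": 1, "linear": [0.005, 0.05, 0.04], "delta_rot": [0, 0, 0]},
  {"gripper": 1, "linear": [0.005, 0.05, 0.08], "delta_rot": [0, 0, 0]},
])

```text
clock: 23.4
position: [0.5419, 0.007, 0.1121]
ee_rot: [0.016, 0.707, 0.707, -0.019]
contact_force: [0.7, 0.5, 0.8]
width: -0.0002
gripper_force: 0.0
```

send_rows([
  {"gripper": 1, "linear": [-0.02, 0.03, 0.02], "delta_rot": [0, 0, 0]},
  {"gripper": 1, "linear": [-0.05, 0.06, 0.04], "delta_rot": [0, 0, 0]},
  {"gripper": 1, "linear": [-0.08, 0.09, 0.06], "delta_rot": [0, 0, 0]},
  {"gripper": 1, "linear": [-0.11, 0.12, 0.06], "delta_rot": [0, 0, 0]},
  {"gripper": 1, "linear": [-0.12, 0.13, 0.06], "delta_rot": [0, 0, 0]},
  {"gripper": 1, "linear": [-0.12, 0.13, 0.06], "delta_rot": [0, 0, 0]},
])

```text
clock: 24.0
position: [0.4219, 0.1371, 0.1731]
ee_rot: [0.018, 0.706, 0.707, -0.017]
contact_force: [-0.1, -0.3, -0.3]
width: -0.0001
gripper_force: 0.0
```

```bash
python3 - <<'E'
from h import *
a=snap('top','t11');b=snap('side','s11')
p=cv2.resize(np.asarray(b['pixels'])[150:230,250:330],(400,400),interpolation=cv2.INTER_CUBIC)
q=cv2.resize(np.asarray(a['pixels'])[120:200,235:315],(400,400),interpolation=cv2.INTER_CUBIC);cv2.imwrite('pics/c10.png',np.hstack([p,q]))
E
```

```text
(no output)
```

View pics/c10.png

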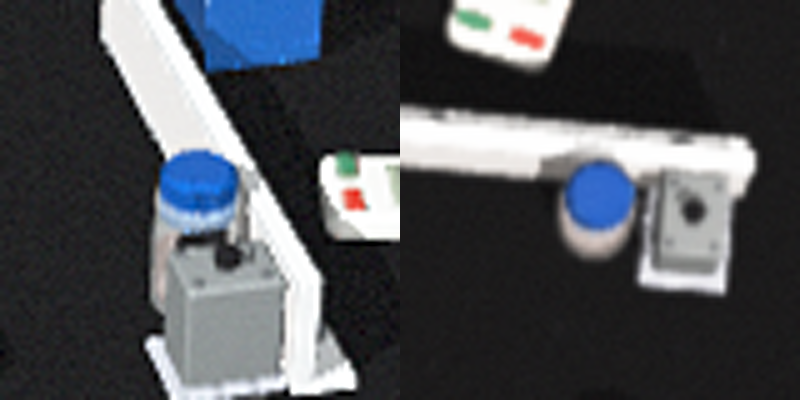

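The bottle stands upright at the plunger beside the fence: side half, cap at (200,180); top half, cap at (200,195). I'll do one numeric check of the fence gap against the earlier contact pose.

```bash
python3 - <<'E'
from h import *
a=load('t0');im=np.asarray(a['pixels']);g=cv2.cvtColor(im,cv2.COLOR_BGR2GRAY).astype(float)
pts=[]
for u in range(182,284,1):
    col=g[135:165,u]; k=np.where(col>80)[0].max()
    v=135+k+(col[k]-80)/(col[k]-col[k+1]); pts.append((u,v))
P=np.array([ray(a,u,v,0)[:2] for u,v in pts])
for _ in range(3):
    c=np.polyfit(P[:,1],P[:,0],1);r=P[:,0]-np.polyval(c,P[:,1]);P=P[abs(r)<.0025]
print('fence slope',c,len(P))
for t,(x,y) in(('t4',(225,153)),('t11',(275,159))):
    q=load(t);w=cv2.resize(np.asarray(q['pixels'])[y-14:y+14,x-14:x+14],None,fx=8,fy=8,interpolation=cv2.INTER_CUBIC).astype(int)
    m=((w[...,0]>w[...,2]+60)&(w[...,0]>w[...,1]+40)).astype(np.uint8);n,l,st,ce=cv2.connectedComponentsWithStats(m)
    k=1+st[1:,4].argmax();u,v=ce[k];p=ray(q,x-14+(u+.5)/8-.5,y-14+(v+.5)/8-.5,.083)[:2]
    print(t,p,'dist to fence mm',1e3*(np.polyval(c,p[1])-p[0])*np.cos(np.arctan(c[0])))
E
```

```text
Traceback (most recent call last):
IndexError: index 30 is out of bounds for axis 0 with size 30
```

```bash
python3 - <<'E'
from h import *
a=load('t0');im=np.asarray(a['pixels']);g=cv2.cvtColor(im,cv2.COLOR_BGR2GRAY).astype(float)
pts=[]
for u in range(182,280,1):
    col=g[135:162,u]; k=np.where(col>80)[0].max()
    if k<26: pts.append((u,135+k+(col[k]-80)/(col[k]-col[k+1])))
P=np.array([ray(a,u,v,0)[:2] for u,v in pts])
for _ in range(4):
    c=np.polyfit(P[:,1],P[:,0],1);r=P[:,0]-np.polyval(c,P[:,1]);P=P[abs(r)<max(.0015,1.5*r.std())]
print('fence slope',c,len(P),r.std())
for t,(x,y) in(('t4',(225,153)),('t11',(275,159))):
    q=load(t);w=cv2.resize(np.asarray(q['pixels'])[y-14:y+14,x-14:x+14],None,fx=8,fy=8,interpolation=cv2.INTER_CUBIC).astype(int)
    m=((w[...,0]>w[...,2]+60)&(w[...,0]>w[...,1]+40)).astype(np.uint8);n,l,st,ce=cv2.connectedComponentsWithStats(m)
    k=1+st[1:,4].argmax();u,v=ce[k];p=ray(q,x-14+(u+.5)/8-.5,y-14+(v+.5)/8-.5,.083)[:2]
    print(t,p,'dist to fence mm',1e3*(np.polyval(c,p[1])-p[0])*np.cos(np.arctan(c[0])))
E
```

```text
fence slope [0.12592656 0.56347596] 76 0.0007808799567636771
t4 [0.54509886 0.05516681] dist to fence mm 25.125636079791988
t11 [ 0.52869368 -0.08810789] dist to fence mm 23.501550311108435
```

The bottle is 23.5 mm from the fence face, which means it is in contact (its radius is 23 mm). I'll hand in.

```bash
python3 -c "
from rig import sign_off
print(sign_off())"
```

```text
the job is handed in; nothing more can be done
None
```

The bottle is checked in and the job is handed in: I pushed it against the fence, slid it to the switch, held the plunger for about 2 s at an estimated 8–9 N (about 10 N at the wrist), and drew back slowly, leaving it standing against the fence.

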